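# Coffee pot onto the big gas burner with a reducer

## Task

The free burner on the gas stove is too wide for the little copper coffee pot (cezve). Lay the black cross-shaped reducer centrally on the free burner's grate, each arm resting along one of the four prongs, then stand the cezve upright in the middle of the reducer with its handle pointing straight out to the side, away from the lidded pot on the other burner. Set both down gently rather than letting them drop, and leave the lidded pot and the other things where they are.

Things in the scene. Friction and masses are not known exactly. Their poses are not given: they have to be found in the camera images.
- stove: Two-burner table-top gas stove, white with a bare metal top, fixed; 300 deep (x) x 500 wide (y), top 68 high, grate tops 95 high. Origin: centre of its underside on the worktop, z up. Its front with two black taps faces its -x, the robot's side; the two burners stand 125 to either side of its origin along its y.
- burner_big: Big free burner (target), at the stove's left or right place: black cap 84 in diameter, 80 high, in a black square grate 200 x 200. Four prongs, 7 wide, 8 high, run inward along its +x, -x, +y, -y axes (parallel to the stove's) and end 52 from the centre (gap 104). All grate tops level, 95 above the origin, which is on the burner's axis at worktop height.
- burner_small: The small burner in the stove's other place, 250 from the big one along the stove's y; same 200 square grate, top 95 above its origin (on its vertical axis at worktop height). The lidded pot stands on it.
- reducer: Loose black cast-iron cross, about 0.22 kg, flat, 10 thick. Four arms 14 wide along its +x, -x, +y, -y, out to 78 from the centre. Hub: a square frame 52 across flats, hole 30; the flats face 45 degrees from x, midway between arms: grip it 52 wide across two parallel flats. Origin: centre of its underside, z up. A quarter turn makes no difference. Starts flat on the worktop.
- cezve: Loose hollow copper coffee pot, about 0.33 kg, 105 high. Base 82 in diameter, belly 88 up to 28 high, narrowing to a straight collar 62 in outer diameter from 70 high to the rim; wall 3. Grip across the collar at right angles to the handle, which leaves the collar along its +x at 90 high, 15 thick, to 155 from the axis. Origin: centre of its underside, z up. Starts upright on the worktop.
- handle_tip (a point): Point at the outer end of the cezve's handle: 150 from its axis along its +x, 116 above its underside.
- cezve_rim (a point): Centre of the cezve's mouth, 105 above its underside.
- pot: White enamel pot with a blue rim, its lid on, on the small burner; leave it alone. Body 160 in diameter, 114 high to the top of the lid's black knob (so 209 above the worktop), two blue loop handles out to 108 from the axis along its x. Origin: centre of its underside.
- coffee_tin: Pale metal coffee tin with a broad red label, 74 in diameter, 115 high, standing; origin: centre of its underside. Leave alone.
- mug: Blue mug, 80 in diameter, 90 high, standing; origin: centre of its underside. Leave alone.
- sugar_jar: White sugar jar with a yellow cap, 80 in diameter, 110 high, standing; origin: centre of its underside. Leave alone.
- spoon: Steel spoon 170 long, lying along its x on the worktop near the robot; origin: on its underside. Leave alone.
- lighter: Orange gas lighter with a steel barrel, 230 long, 22 wide, 23 high, lying along its x near the robot; origin: on its underside, 80 from the handle's end. Leave alone.

How it is judged:
On the way, in this order (a step that is already met when the one before it is completed fails the run):
1. the reducer lies level on the big burner's grate, centred, its arms along the prongs, and has been let go (horizontal distance between reducer and burner_big below 0.01 m and z of reducer in the frame of burner_big between 0.091 and 0.099 m and angle between reducer's own z axis and vertical below 0.044 rad and (angle between the x axis of reducer and the x axis of burner_big, either way round below 0.14 rad or angle between the x axis of reducer and the y axis of burner_big, either way round below 0.14 rad) and linear speed of reducer below 0.02 m/s and contact force between the fingers and reducer below 0.1 N), for 0.2 s.
2. the cezve stands upright in the middle of the reducer, handle away from the lidded pot, and has been let go (horizontal distance between cezve and reducer below 0.012 m and horizontal distance between cezve and burner_big below 0.012 m and z of cezve in the frame of reducer between 0.006 and 0.014 m and angle between cezve's own z axis and vertical below 0.052 rad and angle between the x axis of cezve and the y axis of stove, either way round below 0.524 rad and horizontal distance between handle_tip and burner_small above 0.33 m and linear speed of cezve below 0.02 m/s and angular speed of cezve below 0.1 rad/s and contact force between the fingers and cezve below 0.1 N), for 0.2 s.
At the end, for the whole second after the job is handed in: Reducer level (2.5 deg) on the big burner's grate, centred within 10 mm, arms within 8 deg of the prongs; cezve upright (3 deg) on it, within 12 mm of the reducer's centre and burner's axis, handle within 30 deg of straight away from the other burner; heights within 4 mm; both let go, at rest (all of step 1 and all of step 2); the robot touches nothing.
It fails at once if the reducer or the cezve is let fall rather than set down (falls free faster than 0.35 m/s, some 6 mm or more) ((contact force between the fingers and reducer below 0.05 N and linear speed of reducer above 0.35 m/s) or (contact force between the fingers and cezve below 0.05 N and linear speed of cezve above 0.35 m/s)).
It fails at once if the cezve is tipped over (by more than about 50 degrees) (angle between cezve's own z axis and vertical above 0.9 rad).
It fails at once if the lidded pot is shifted by more than 2 cm (distance of pot from where it was at the start of the episode above 0.02 m).
It fails at once if the tin, mug, jar, spoon or lighter is shifted by more than 3 cm (distance of any of coffee_tin, mug, sugar_jar, spoon, lighter from where it was at the start of the episode above 0.03 m).
It also fails if it takes over 72 s, if anything falls off the work surface, if the arm or the gripper's body presses on something with over 40 N, if the wrist force passes 120 N, or if a joint passes its speed limit or range.

## Robot

A 6-joint arm with a two-finger parallel gripper is mounted at the origin on the work surface. World frame = base frame: x ahead of the robot, y to its left, z up, the work surface at z = 0. Lengths are in m, angles in rad, forces in N, time in s.
With the tool pointing down it reaches from about 0.4 to 0.825 m from the base axis. Payload 7 kg.
Tool frame: the origin (TCP) lies on the centre line of the jaws, within the pads' length; the fingertips stand 22 mm ahead of it and the grasp point (between the pads) lies 3 mm ahead of it; z points along the fingers, y is the line along which they close (so a half turn about z gives the same grasp; the last joint's range is limited). The gripper opens to 88 mm and grips with 3 to 60 N. Pads are 19 mm wide; open, the fingers measure 130 mm over their backs; the gripper's body (78 mm by 193 mm) begins 47 mm behind the grasp point.
Start: joints at [1.495, 0.359, 0.012, 0, -1.224, -0.288], TCP at [0.24, 0.631, 0.216] pointing down, gripper open.
Joint ranges: [-3.07, 3.07], [-1.43, 2.12], [-1.02, 1.25], [-3.03, 1.67], [-3.05, -0], [-3.03, 3.03]. Speed limits (rad/s): [2.39, 2.39, 3.01, 3.14, 3.14, 3.14].

## Interface

Orientations are given as [roll, pitch, yaw] about the fixed x, y, z axes, in that order (R = Rz(yaw) Ry(pitch) Rx(roll)).
In Python, from station import arm gives the robot as it stands.
- The arm moves only by the tool arm_command, never from a script. Its argument "series" is one flat list of numbers, 7 for each row, row after row: the turn, a rotation vector about the tool's x, y, z each as a share of 90 degrees, from -1 to 1, then the shift along the tool's x, y, z each as a share of 0.1 m, from -1 to 1, then the opening, from 0 (shut) to 1 (fully open). A call has 1 to 8 rows; each row is the pose to reach, as a shift and turn from the pose commanded when the call began, along the tool's axes at that moment; what a row does not reach only later rows make up. A row lasts 1/8 s, in which the tool goes at most 62.5 mm and 10.7 degrees, less where a joint would pass 70% of its speed; a pose out of reach is approached as far as the arm can. A call with a number of a shift or a turn outside -1 to 1 is refused whole. A call with a gripper value outside its range is refused whole. The fingers move at their own pace and stop on an object; "force" is the grip in N (left out, the last holds). Time passes only in rows, so rows that repeat a pose let the fingers close. It gives the time, the measured TCP pose, the force, the opening and the grip force at its end, in the units of the state.
- arm.get_state(): the state, without advancing time (a new reading comes with each control period).
- arm.grab_frame(name): name is "scene" or "top" or "wrist"; returns the picture (420x560x3 uint8, blue, green, red); there is no depth.
- arm.camera_model(name): a dict with "fovy" (degrees; the focal length in pixels is half the picture's height over the tangent of half this angle, whatever the lens; pixels are square), "cx", "cy" (the principal point, pixels), "pose" (4x4, takes a point from camera to world coordinates). Camera axes: x right, y down, z forward; pixel columns grow to the right and rows downward; lengths in m; the calibration is good to about 2 mm. A picture is of the moment at which its call begins: read the wrist's pose just before it. camera_model takes no time and is no camera call; for the wrist camera it gives the pose at the moment of the call.
- arm.job_done(): hands the job in; it is judged then, once.
The state is a dict: "t": time; "q": joint angles; "qd": joint speeds; "joint_efforts": joint torques, N m; "eef_pos": TCP position; "ee_rot": TCP orientation; "force": force on the tool from outside, world axes, zero at the start; "moment": the same for the moment, N m; "width": finger opening in m; "gripper_force": force on a finger pad.
Only numpy, scipy, OpenCV 4.12 (cv2) and the standard library are available. Lean on these libraries where they do the work, as an engineer would, in place of code of your own. Each camera call takes 0.05 s, during which the arm holds its last target. There are 200 camera calls.

## Working session

There is one attempt and no reset: what is moved stays moved. The work goes in short steps, Python scripts to look and compute and a tool call to move; the robot and the scene stay as the last step left them, time stands still between calls to the robot, and variables do not carry over. Pictures are saved under pics/ and viewed, at most 10 in all, crops included, and the job is handed in when it is done.

Besides the shell and the picture viewer there is one more tool, called after "Emit:" as name(argument=value, ...) on one line, values as JSON. arm_command: Moves the arm, as the interface text tells. Its arguments: {"type":"object","properties":{"series":{"type":"array"},"force":{"type":"number"}},"required":["series"]}

```bash
mkdir -p pics
python3 - <<'E'
from station import arm
import cv2,numpy as np
print(arm.get_state())
for n in("top","scene"):
    m=arm.camera_model(n);print(n,m)
    cv2.imwrite(f"pics/{n}.png",cv2.resize(arm.grab_frame(n),(800,600),interpolation=cv2.INTER_CUBIC))
E
```

```text
{'t': 0.0, 'q': array([ 1.49508293e+00,  3.59397007e-01,  1.10516971e-02, -3.71789189e-04,
       -1.22413539e+00, -2.88122030e-01]), 'qd': array([-2.13463706e-03,  4.93720123e-05,  6.19611446e-04, -4.51474264e-04,
       -3.11345089e-04, -8.86046476e-04]), 'joint_efforts': array([-4.90927687e-04, -5.82709408e+01,  2.93050164e+01,  6.99723691e+00,
        6.90123779e-03, -1.47625233e-04]), 'eef_pos': array([0.24002951, 0.63031518, 0.21510917]), 'ee_rot': array([ 3.13987839e+00, -1.43569415e-04, -3.63961919e-01]), 'force': array([-0.00574944,  0.68707624, -0.80442302]), 'moment': array([ 0.01649468, -0.01707803,  0.0393866 ]), 'gripper_force': 0.0, 'width': 0.08750425359014374}
top {'fovy': 44.52836775717529, 'cx': 275.6300484846372, 'cy': 206.86745310375892, 'pose': array([[ 0.00792746, -0.97824924,  0.20728139,  0.27138459],
       [-0.99996123, -0.00696071,  0.00539287, -0.02211601],
       [-0.00383275, -0.2073161 , -0.9782665 ,  1.340982  ],
       [ 0.        ,  0.        ,  0.        ,  1.        ]])}
scene {'fovy': 51.18734888588689, 'cx': 282.5411579382899, 'cy': 202.92435090127194, 'pose': array([[-5.43390568e-01,  6.41699359e-01, -5.41247285e-01,
         1.14819042e+00],
       [ 8.39479827e-01,  4.14940066e-01, -3.50853761e-01,
         3.89662747e-01],
       [-5.57449417e-04, -6.45016801e-01, -7.64168185e-01,
         1.00711600e+00],
       [ 0.00000000e+00,  0.00000000e+00,  0.00000000e+00,
         1.00000000e+00]])}
```

View pics/top.png

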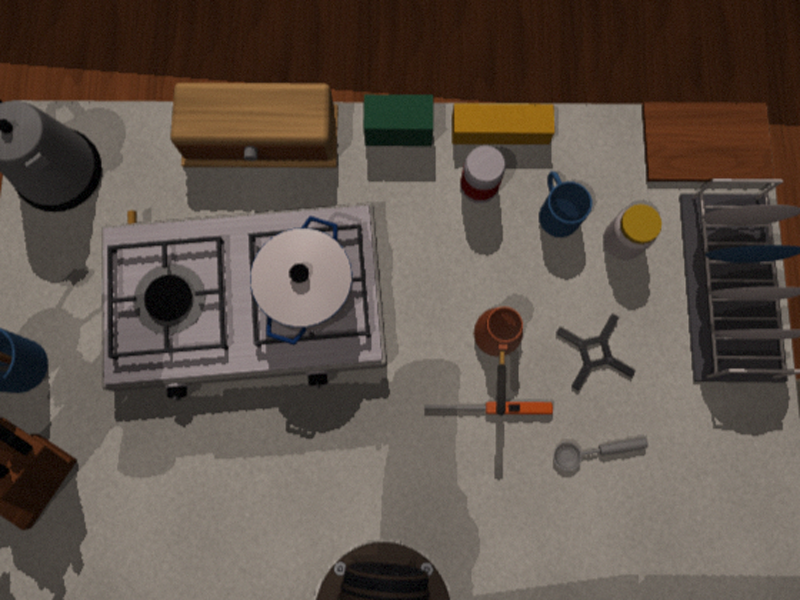

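View pics/scene.png

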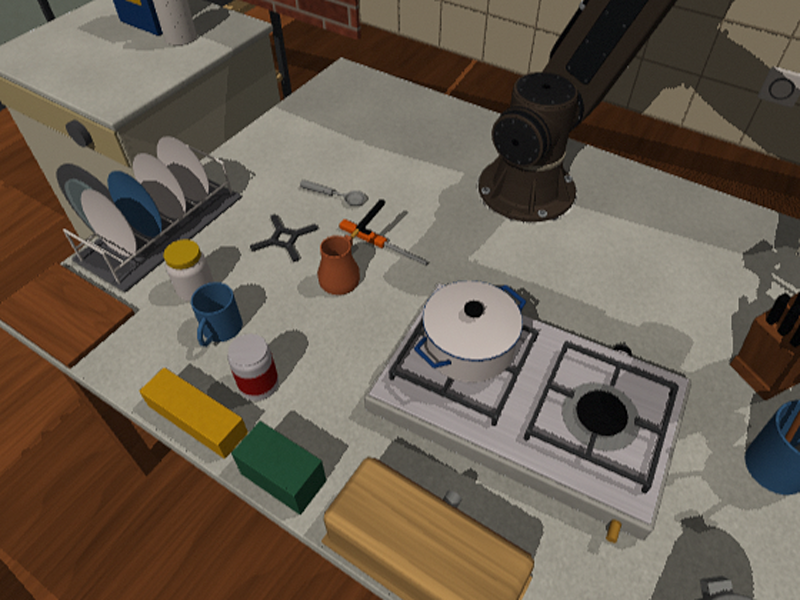

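The top view shows the free burner at (167,298), so it is on the left (+y). The pot is at (300,273) and the reducer at (596,352). The cezve rim is at (506,328), with its handle toward the robot, over the lighter at (520,408). Next I'll enlarge crops of these.

```bash
cat > h.py <<'E'
from station import arm
import cv2,numpy as np
def bp(m,uv,z):
    "pixel -> world point on plane z"
    f=210/np.tan(np.radians(m["fovy"]/2));P=np.array(m["pose"])
    d=P[:3,:3]@np.array([(uv[0]-m["cx"])/f,(uv[1]-m["cy"])/f,1]);o=P[:3,3]
    return o+d*(z-o[2])/d[2]
def pj(m,X):
    f=210/np.tan(np.radians(m["fovy"]/2));P=np.array(m["pose"])
    c=P[:3,:3].T@(np.array(X)-P[:3,3]);return c[:2]/c[2]*f+[m["cx"],m["cy"]]
E
python3 - <<'E'
from h import *
im=arm.grab_frame("top")
im=cv2.convertScaleAbs(im,alpha=1.6,beta=25)
a=im[150:280,70:180]   # burner: x0=70,y0=150
b=im[200:300,325:455]  # x0=325,y0=200
A=cv2.resize(a,None,fx=4,fy=4,interpolation=cv2.INTER_CUBIC)[:,:280*2]
cv2.imwrite("pics/a.png",A)
cv2.imwrite("pics/b.png",cv2.resize(b,None,fx=6,fy=6,interpolation=cv2.INTER_CUBIC))
E
```

```text
(no output)
```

View pics/a.png

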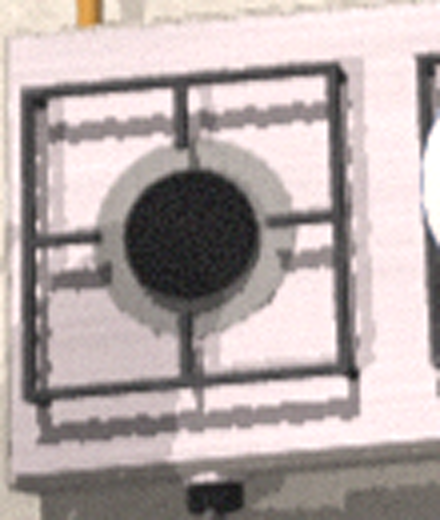

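View pics/b.png

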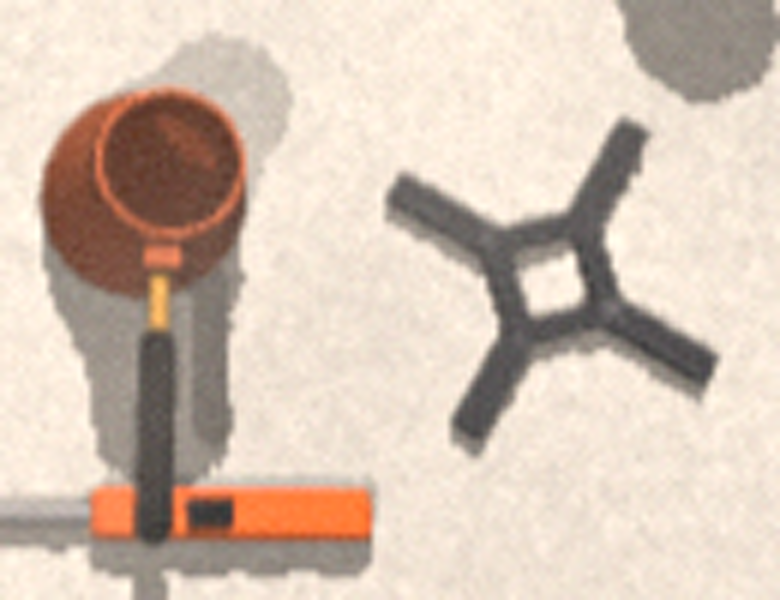

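Crop a shows the grate corners at about (24,90), (346,66), (356,372) and (26,402). Crop b shows the reducer arm ends at about (397,188), (632,130), (708,370) and (468,435). The rim centre is (171,162) and the handle end is (153,535).

Run:
```python
from h import *
m=arm.camera_model("top")
a=lambda p,z:bp(m,(70+(p[0]-1.5)/4,150+(p[1]-1.5)/4),z)
b=lambda p,z:bp(m,(325+(p[0]-2.5)/6,200+(p[1]-2.5)/6),z)
np.set_printoptions(precision=4,suppress=True)
C=np.array([a(p,.095) for p in((23,90),(346,66),(356,372),(26,402))]);print(C,C.mean(0))
P=np.array([a(p,.095) for p in((181,80),(188,385),(28,240),(347,214))]);print("prong",P)
v=P[0]-P[1];w=P[2]-P[3];print("stove yaw",np.degrees(np.arctan2(v[1],v[0])),np.degrees(np.arctan2(-w[0],w[1])))
t=np.linalg.solve(np.array([v[:2],-w[:2]]).T,P[3,:2]-P[1,:2]);print("cross",P[1]+t[0]*v)
R=np.array([b(p,.01) for p in((397,188),(632,130),(708,370),(468,435))]);print(R,R.mean(0),b((551,282),.01))
for i,j in((0,2),(1,3)):
    d=R[i]-R[j];print(np.degrees(np.arctan2(d[1],d[0])),np.linalg.norm(d))
c=b((171,162),.105);h=b((153,535),.12);d=h-c;print("cezve",c,h,np.degrees(np.arctan2(d[1],d[0])),np.linalg.norm(d[:2]))
```

```text
[[0.6214 0.4907 0.095 ]
 [0.6385 0.2877 0.095 ]
 [0.4438 0.2706 0.095 ]
 [0.4239 0.4713 0.095 ]] [0.5319 0.3801 0.095 ]
prong [[0.6286 0.3914 0.095 ]
 [0.4351 0.373  0.095 ]
 [0.5249 0.479  0.095 ]
 [0.5428 0.2817 0.095 ]]
stove yaw 5.436673199132941 5.191053913190629
cross [0.5337 0.3824 0.095 ]
[[ 0.491  -0.3174  0.01  ]
 [ 0.5176 -0.4214  0.01  ]
 [ 0.4125 -0.4485  0.01  ]
 [ 0.3837 -0.3437  0.01  ]] [ 0.4512 -0.3827  0.01  ] [ 0.4502 -0.3826  0.01  ]
59.06019294808822 0.15285960250312727
-30.13155373984645 0.15476953728706166
cezve [ 0.4854 -0.2048  0.105 ] [ 0.3345 -0.1921  0.12  ] 175.17836257864238 0.151488389605926
```

Emit:
arm_command(series=[0,0,0.13,0.4,0.1,-0.5,1,0,0,0.27,0.94,0.23,-0.84,1,0,0,0.27,0.94,0.23,-0.84,1,0,0,0.27,0.94,0.23,-0.84,1])

```text
t: 0.65
eef_pos: [0.3204, 0.5754, 0.3003]
ee_rot: [-3.141, 0.0, -0.789]
force: [-0.7, -0.7, 0.1]
width: 0.0878
gripper_force: 0.0
```

Emit:
arm_command(series=[0,0,0,0.5,0.1,0,1,0,0,0,1,0.14,0,1,0,0,0,1,0.14,0,1])

```text
t: 1.02
eef_pos: [0.3814, 0.4931, 0.2995]
ee_rot: [3.14, -0.001, -0.788]
force: [-1.5, 0.0, 0.3]
width: 0.0877
gripper_force: 0.0
```

Emit:
arm_command(series=[0,0,0,0.5,0.1,0,1,0,0,0,1,0.28,0,1,0,0,0,1,0.28,0,1])

```text
t: 1.4
eef_pos: [0.4315, 0.4027, 0.2997]
ee_rot: [3.141, -0.0, -0.789]
force: [-0.7, -0.1, 0.8]
width: 0.0878
gripper_force: 0.0
```

Emit:
arm_command(series=[0,0,0,0.4,0.3,0,1,0,0,0,0.8,0.6,0,1,0,0,0,1,0.7,0,1,0,0,0,1,0.7,0,1])

```text
t: 1.9
eef_pos: [0.4521, 0.2841, 0.2999]
ee_rot: [3.142, 0.0, -0.788]
force: [0.2, 0.5, -0.3]
width: 0.088
gripper_force: 0.0
```

Emit:
arm_command(series=[0,0,0,0.4,0.4,0,1,0,0,0,0.8,0.8,0,1,0,0,0,1,1,0,1,0,0,0,1,1,0,1])

```text
t: 2.4
eef_pos: [0.4518, 0.1426, 0.3001]
ee_rot: [-3.141, 0.0, -0.788]
force: [1.0, 0.6, 0.2]
width: 0.0875
gripper_force: 0.0
```

Emit:
arm_command(series=[0,0,0,0.4,0.4,0,1,0,0,0,0.8,0.8,0,1,0,0,0,1,1,0,1,0,0,0,1,1,0,1])

```text
t: 2.9
eef_pos: [0.4519, 0.0014, 0.2998]
ee_rot: [3.141, 0.0, -0.789]
force: [-0.8, 0.9, 0.0]
width: 0.0875
gripper_force: 0.0
```

Emit:
arm_command(series=[0,0,0,0.4,0.4,0,1,0,0,0,0.8,0.8,0,1,0,0,0,1,1,0,1,0,0,0,1,1,0,1])

```text
t: 3.4
eef_pos: [0.4519, -0.1401, 0.2994]
ee_rot: [3.141, 0.001, -0.789]
force: [-0.3, 0.9, -0.2]
width: 0.0878
gripper_force: 0.0
```

Emit:
arm_command(series=[0,0,0,0.4,0.4,0,1,0,0,0,0.8,0.8,0,1,0,0,0,1,1,0,1,0,0,0,1,1,0,1])

```text
t: 3.9
eef_pos: [0.4518, -0.2815, 0.2991]
ee_rot: [3.141, 0.001, -0.789]
force: [0.1, 0.6, 0.9]
width: 0.0876
gripper_force: 0.0
```

Emit:
arm_command(series=[0,0,0.1,0.4,0.4,0.2,1,0,0,0.2,0.71,0.71,0.5,1,0,0,0.3,0.71,0.71,0.8,1,0,0,0.34,0.71,0.71,0.8,1,0,0,0.34,0.71,0.71,0.8,1,0,0,0.34,0.71,0.71,0.8,1])

```text
t: 4.65
eef_pos: [0.4515, -0.3809, 0.2205]
ee_rot: [-3.141, -0.001, -1.319]
force: [-0.0, -0.1, 0.4]
width: 0.0875
gripper_force: 0.0
```

Run:
```python
from h import *
m=arm.camera_model("wrist");im=arm.grab_frame("wrist")
print(m);print(pj(m,(.4508,-.3827,.01)))
cv2.imwrite("pics/w1.png",cv2.resize(cv2.convertScaleAbs(im,alpha=1.5,beta=20),(784,588),interpolation=cv2.INTER_CUBIC))
```

```text
{'fovy': 71.37764078305896, 'cx': 283.14883264596915, 'cy': 206.83670712035538, 'pose': array([[-0.96836792, -0.24071866, -0.06571229,  0.46971087],
       [-0.24951448,  0.93153213,  0.26455703, -0.45273738],
       [-0.0024707 ,  0.27258471, -0.96212861,  0.38837012],
       [ 0.        ,  0.        ,  0.        ,  1.        ]])}
[284.49877984 181.43742614]
```

View pics/w1.png

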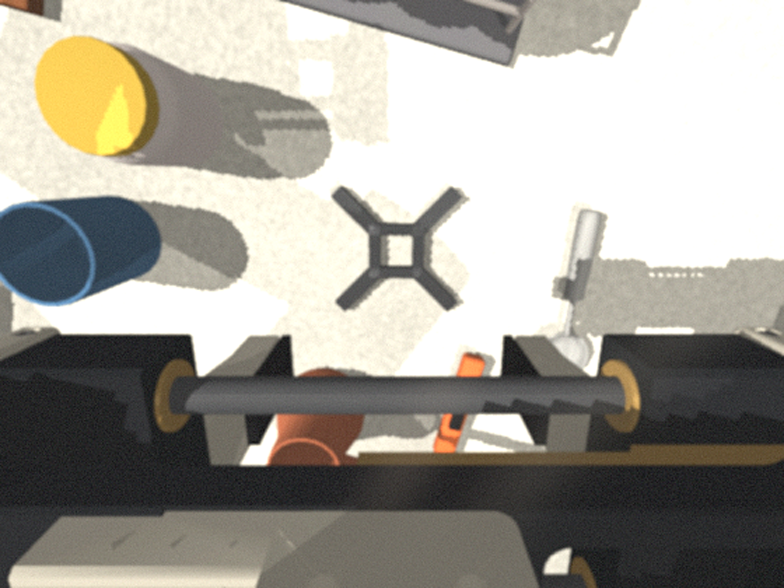

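The reducer sits square in the picture, with its hub centre at (400,250) and arm ends at (340,190), (460,194), (343,304) and (453,303). Nothing is near it.

Run:
```python
from h import *
m=arm.camera_model("wrist")
f=lambda p:bp(m,((p[0]-.2)/1.4,(p[1]-.2)/1.4),.01)
print(f((400,250)))
E=[f(p) for p in((340,190),(460,194),(453,303),(343,304))];print(np.mean(E,0))
for i,j in((0,2),(1,3)):
    d=E[i]-E[j];print(np.degrees(np.arctan2(d[1],d[0]))%90,np.linalg.norm(d))
p=arm.get_state()["eef_pos"]
for c in(f((400,250)),):
    d=c[:2]-p[:2];s=np.radians(-75.6);print("tool xy",np.cos(s)*d[0]+np.sin(s)*d[1],np.sin(s)*d[0]-np.cos(s)*d[1])
```

```text
[ 0.45026436 -0.38710977  0.01      ]
[ 0.45123573 -0.38701455  0.01      ]
59.16825457273762 0.14996301294175626
58.06256514073078 0.15084833636094747
tool xy 0.005573417391475975 0.002596854481814013
```

Emit:
arm_command(series=[0,0,0,0.04,0.01,0.4,1,0,0,0,0.04,0.01,0.8,1,0,0,0,0.04,0.01,1,1])

```text
t: 5.08
eef_pos: [0.4499, -0.3852, 0.1184]
ee_rot: [3.141, 0.001, -1.321]
force: [0.3, 0.3, 0.4]
width: 0.0878
gripper_force: 0.0
```

Emit:
arm_command(series=[0,0,0,0,0,0.3,1,0,0,0,0,0,0.5,1,0,0,0,0,0,0.7,1,0,0,0,0,0,0.85,1,0,0,0,0,0,0.96,1,0,0,0,0,0,0.96,1,0,0,0,0,0,0.96,1])

```text
t: 5.95
eef_pos: [0.4509, -0.3862, 0.0247]
ee_rot: [-3.141, -0.001, -1.322]
force: [0.3, 0.3, -0.2]
width: 0.0879
gripper_force: 0.0
```

Emit:
arm_command(series=[0,0,0,0,0,0,0.5,0,0,0,0,0,0,0.3,0,0,0,0,0,0,0.3,0,0,0,0,0,0,0.3,0,0,0,0,0,0,0.3,0,0,0,0,0,0,0.3,0,0,0,0,0,0,0.3], force=25)

```text
t: 6.82
eef_pos: [0.4504, -0.386, 0.024]
ee_rot: [3.142, 0.0, -1.322]
force: [0.1, -0.3, -0.3]
width: 0.0277
gripper_force: 0.0
```

Run:
```python
from h import *
im=arm.grab_frame("wrist");print(arm.get_state())
a=cv2.convertScaleAbs(im,alpha=1.5,beta=20)
s=cv2.convertScaleAbs(arm.grab_frame("top"),alpha=1.6,beta=25)[190:310,325:485]
cv2.imwrite("pics/w2.png",np.hstack([cv2.resize(a,(400,300)),cv2.resize(s,(400,300))]))
```

```text
{'t': 6.875, 'q': array([-3.79301730e-01,  4.15189806e-01, -3.97727940e-01, -5.73013368e-06,
       -7.57916836e-01,  6.28146145e-01]), 'qd': array([-0.0010428 , -0.00211851,  0.00090445,  0.00092133,  0.00010014,
        0.00124566]), 'joint_efforts': array([-1.62480770e-03, -5.47245133e+01,  2.15004480e+01,  5.08691356e+00,
        7.55322143e-02, -7.24948131e-05]), 'eef_pos': array([ 0.45040411, -0.38600649,  0.02403541]), 'ee_rot': array([ 3.14156402e+00,  2.56672862e-05, -1.32195607e+00]), 'force': array([-0.25111526, -0.14234864, -0.52586602]), 'moment': array([ 0.07501763, -0.08289415, -0.05121508]), 'gripper_force': 0.0, 'width': 0.026841601420012053}
```

View pics/w2.png

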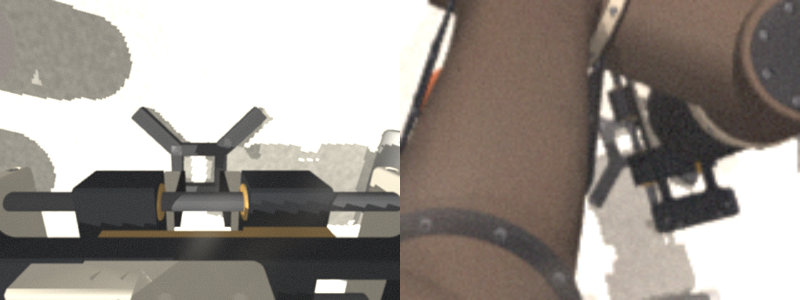

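Run:
```python
from h import *
s=arm.get_state();m=arm.camera_model("wrist");print(m["pose"]);k=400/560
for X in((.4504,-.386,.002),(.4504,-.386,.01),(.4508,-.3827,.01)):print(X,pj(m,X)*k)
print(bp(m,(200/k,168/k),.01),bp(m,(205/k,213/k),.01))
a=np.radians(14.3)
for w in(.013,.0437):
  for g in(-1,1):print(w,pj(m,np.array([.4504,-.386,.002])+g*w*np.array([np.cos(a),np.sin(a),0]))*k)
cv2.imwrite("pics/w3.png",cv2.resize(cv2.convertScaleAbs(arm.grab_frame("wrist"),alpha=1.3,beta=30)[170:330,190:400],(788,600),interpolation=cv2.INTER_CUBIC))
```

```text
[[-0.9691495  -0.23752616 -0.06580709  0.46848159]
 [-0.24646829  0.93218962  0.265096   -0.45797597]
 [-0.00162254  0.27313702 -0.96197377  0.19181577]
 [ 0.          0.          0.          1.        ]]
(0.4504, -0.386, 0.002) [202.34382537 167.85954701]
(0.4504, -0.386, 0.01) [202.33366897 170.99089208]
(0.4508, -0.3827, 0.01) [201.0537991  174.06632137]
[ 0.45324137 -0.38835913  0.01      ] [ 0.43679098 -0.34325136  0.01      ]
0.013 [215.72751573 167.86063698]
0.013 [188.96306841 167.85845728]
0.0437 [247.34526407 167.86321194]
0.0437 [157.37553387 167.85588479]
```

View pics/w3.png

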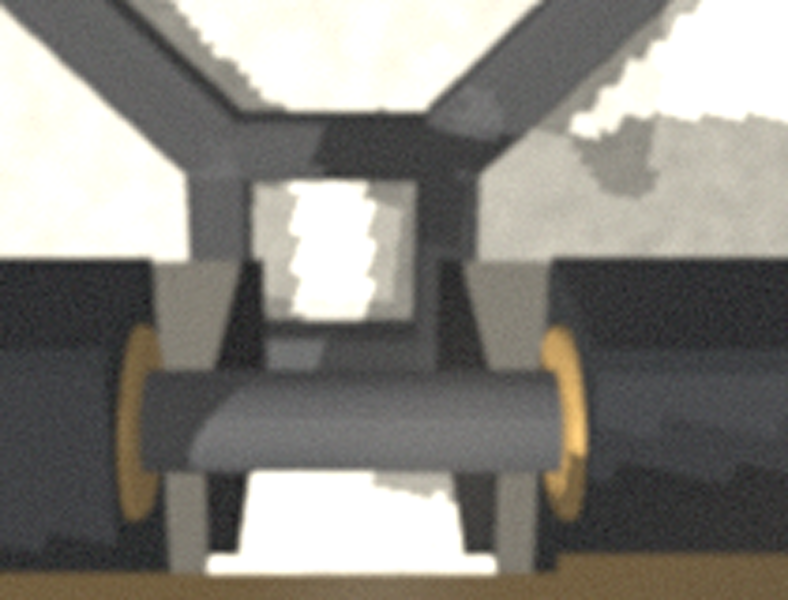

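The fingers closed above the hub without touching it, so the tips sit higher than the stated geometry implies. I'll open and feel downward, watching the force.

Emit:
arm_command(series=[0,0,0,0,0,0,1,0,0,0,0,0,0,1,0,0,0,0,0,0,1,0,0,0,0,0,0,1,0,0,0,0,0,0,1,0,0,0,0,0,0,1,0,0,0,0,0,0.03,1,0,0,0,0,0,0.06,1])

```text
t: 7.98
eef_pos: [0.4503, -0.386, 0.0178]
ee_rot: [3.142, 0.0, -1.322]
force: [-0.2, 0.8, -0.2]
width: 0.0875
gripper_force: 0.0
```

Emit:
arm_command(series=[0,0,0,0,0,0.02,1,0,0,0,0,0,0.04,1])

```text
t: 8.22
eef_pos: [0.4504, -0.386, 0.0139]
ee_rot: [3.141, 0.0, -1.322]
force: [0.3, 0.0, -0.6]
width: 0.0876
gripper_force: 0.0
```

Emit:
arm_command(series=[0,0,0,0,0,0.02,1,0,0,0,0,0,0.04,1,0,0,0,0,0,0.04,1])

```text
t: 8.6
eef_pos: [0.4503, -0.386, 0.0099]
ee_rot: [3.141, 0.0, -1.322]
force: [-0.0, 0.8, 0.1]
width: 0.0875
gripper_force: 0.0
```

Emit:
arm_command(series=[0,0,0,0,0,0.02,1,0,0,0,0,0,0.02,1])

```text
t: 8.85
eef_pos: [0.4503, -0.386, 0.0079]
ee_rot: [3.141, 0.0, -1.322]
force: [0.5, 0.1, -0.0]
width: 0.0879
gripper_force: 0.0
```

Emit:
arm_command(series=[0,0,0,0,0,0.02,1,0,0,0,0,0,0.02,1])

```text
t: 9.1
eef_pos: [0.4503, -0.386, 0.0059]
ee_rot: [3.141, 0.0, -1.322]
force: [0.0, 0.0, 0.4]
width: 0.0877
gripper_force: 0.0
```

Emit:
arm_command(series=[0,0,0,0,0,0.02,1,0,0,0,0,0,0.02,1])

```text
t: 9.35
eef_pos: [0.4502, -0.3859, 0.0038]
ee_rot: [3.141, 0.0, -1.322]
force: [0.7, -0.7, -0.2]
width: 0.0877
gripper_force: 0.0
```

Emit:
arm_command(series=[0,0,0,0,0,0.02,1,0,0,0,0,0,0.02,1])

```text
t: 9.6
eef_pos: [0.4503, -0.386, 0.0019]
ee_rot: [3.141, 0.0, -1.322]
force: [0.2, 0.1, 0.3]
width: 0.0878
gripper_force: 0.0
```

Emit:
arm_command(series=[0,0,0,0,0,0.02,1,0,0,0,0,0,0.02,1])

```text
t: 9.85
eef_pos: [0.4502, -0.3859, -0.0001]
ee_rot: [3.141, 0.0, -1.322]
force: [-0.3, -0.3, 0.2]
width: 0.0875
gripper_force: 0.0
```

Emit:
arm_command(series=[0,0,0,0,0,0.02,1,0,0,0,0,0,0.02,1])

```text
t: 10.1
eef_pos: [0.4503, -0.386, -0.0021]
ee_rot: [3.141, 0.0, -1.322]
force: [-0.6, 0.2, 0.1]
width: 0.0873
gripper_force: 0.0
```

Emit:
arm_command(series=[0,0,0,0,0,0.02,1,0,0,0,0,0,0.02,1])

```text
t: 10.35
eef_pos: [0.4503, -0.386, -0.0041]
ee_rot: [3.141, 0.0, -1.322]
force: [0.1, -0.1, -0.1]
width: 0.0879
gripper_force: 0.0
```

Emit:
arm_command(series=[0,0,0,0,0,0.02,1,0,0,0,0,0,0.02,1])

```text
t: 10.6
eef_pos: [0.4503, -0.386, -0.0061]
ee_rot: [3.141, 0.0, -1.322]
force: [0.8, -0.6, -0.4]
width: 0.0874
gripper_force: 0.0
```

Emit:
arm_command(series=[0,0,0,0,0,0.02,1,0,0,0,0,0,0.02,1])

```text
t: 10.85
eef_pos: [0.4503, -0.386, -0.0081]
ee_rot: [3.141, 0.0, -1.322]
force: [0.4, 0.3, -0.4]
width: 0.0874
gripper_force: 0.0
```

Run:
```python
from h import *
im=arm.grab_frame("wrist");print(arm.get_state()["force"])
cv2.imwrite("pics/w4.png",cv2.resize(cv2.convertScaleAbs(im,alpha=1.4,beta=30)[130:340,140:420],(800,600),interpolation=cv2.INTER_CUBIC))
```

```text
[ 0.77252175  0.24926178 -0.87077845]
```

View pics/w4.png

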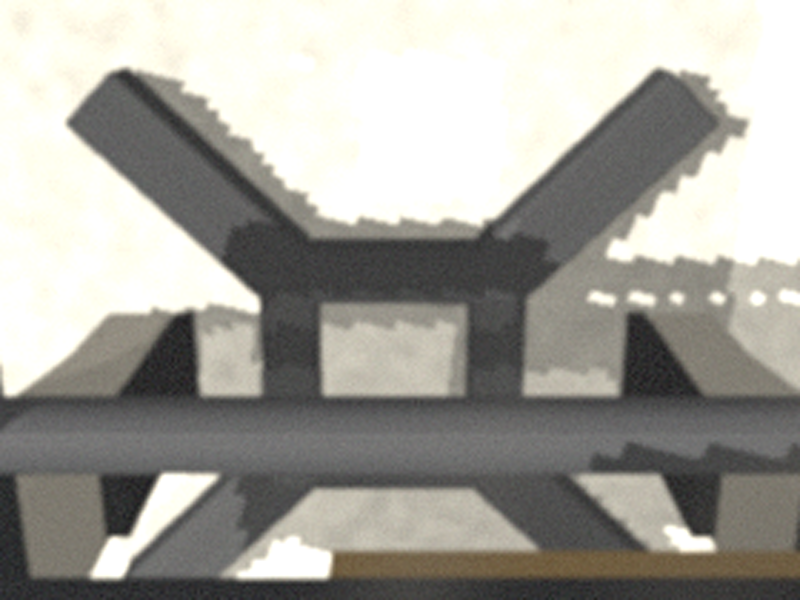

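The hub lies between the open fingers, spanning columns 262–525 against finger edges at 195 and 625. By apparent size the tips are about 5 mm below the hub's top. So the tips are really about 35 mm shorter than stated, and I'll use relative heights from here. I'll go 2 mm lower and close.

Emit:
arm_command(series=[0,0,0,0,-0.02,0.02,1,0,0,0,0,-0.02,0.02,0.6,0,0,0,0,-0.02,0.02,0.4,0,0,0,0,-0.02,0.02,0.4,0,0,0,0,-0.02,0.02,0.4,0,0,0,0,-0.02,0.02,0.4,0,0,0,0,-0.02,0.02,0.4], force=25)

```text
t: 11.78
eef_pos: [0.4524, -0.3856, -0.0099]
ee_rot: [-3.141, -0.0, -1.322]
force: [0.3, -1.4, 0.4]
width: 0.0516
gripper_force: 25.0
```

Emit:
arm_command(series=[0,0,0,0,0,-0.1,0.4,0,0,0,0,0,-0.3,0.4,0,0,0,0,0,-0.5,0.4,0,0,0,0,0,-0.75,0.4,0,0,0,0,0,-1,0.4], force=35)

```text
t: 12.4
eef_pos: [0.452, -0.3854, 0.0913]
ee_rot: [3.141, 0.0, -1.322]
force: [-0.1, -0.3, -2.3]
width: 0.0514
gripper_force: 35.0
```

Emit:
arm_command(series=[0,0,0,0,0,-0.3,0.4,0,0,0,0,0,-0.6,0.4,0,0,0,0,0,-0.8,0.4,0,0,0,0,0,-1,0.4])

```text
t: 12.9
eef_pos: [0.452, -0.3853, 0.1914]
ee_rot: [-3.141, 0.0, -1.322]
force: [0.3, 0.8, -2.1]
width: 0.051
gripper_force: 35.0
```

Emit:
arm_command(series=[0,0,-0.1,-0.2,-0.05,-0.2,0.4,0,0,-0.2,-0.45,-0.11,-0.4,0.4,0,0,-0.3,-0.7,-0.17,-0.6,0.4,0,0,-0.4,-0.92,-0.23,-0.7,0.4,0,0,-0.4,-0.92,-0.23,-0.7,0.4])

```text
t: 13.52
eef_pos: [0.4521, -0.2897, 0.2617]
ee_rot: [-3.14, -0.002, -0.691]
force: [0.5, -1.4, -2.0]
width: 0.0516
gripper_force: 35.0
```

Emit:
arm_command(series=[0,0,0,-0.2,-0.24,0,0.4,0,0,0,-0.42,-0.5,0,0.4,0,0,0,-0.62,-0.75,0,0.4,0,0,0,-0.83,-1,0,0.4])

```text
t: 14.02
eef_pos: [0.4516, -0.1603, 0.2598]
ee_rot: [3.141, 0.001, -0.697]
force: [0.7, 0.2, -1.9]
width: 0.0516
gripper_force: 35.0
```

Emit:
arm_command(series=[0,0,0,-0.2,-0.24,0,0.4,0,0,0,-0.42,-0.5,0,0.4,0,0,0,-0.62,-0.75,0,0.4,0,0,0,-0.83,-1,0,0.4])

```text
t: 14.52
eef_pos: [0.4518, -0.0303, 0.2598]
ee_rot: [3.141, 0.0, -0.697]
force: [-0.1, 0.2, -1.9]
width: 0.0515
gripper_force: 35.0
```

Emit:
arm_command(series=[0,0,0,-0.2,-0.24,0,0.4,0,0,0,-0.42,-0.5,0,0.4,0,0,0,-0.62,-0.75,0,0.4,0,0,0,-0.83,-1,0,0.4])

```text
t: 15.02
eef_pos: [0.4521, 0.0996, 0.2598]
ee_rot: [3.141, 0.0, -0.697]
force: [0.2, 0.8, -1.3]
width: 0.0514
gripper_force: 35.0
```

Emit:
arm_command(series=[0,0,0,-0.2,-0.24,0,0.4,0,0,0,-0.42,-0.5,0,0.4,0,0,0,-0.62,-0.75,0,0.4,0,0,0,-0.83,-1,0,0.4])

```text
t: 15.52
eef_pos: [0.4524, 0.2296, 0.2598]
ee_rot: [3.141, 0.0, -0.697]
force: [0.3, -0.6, -2.1]
width: 0.0513
gripper_force: 35.0
```

Emit:
arm_command(series=[0,0,0,-0.2,-0.24,0,0.4,0,0,0,-0.42,-0.5,0,0.4,0,0,0,-0.62,-0.75,0,0.4,0,0,0,-0.83,-1,0,0.4])

```text
t: 16.02
eef_pos: [0.4528, 0.3601, 0.2598]
ee_rot: [3.141, -0.0, -0.695]
force: [0.3, 0.7, -2.2]
width: 0.0516
gripper_force: 35.0
```

Emit:
arm_command(series=[0,0,0,0.15,-0.2,0,0.4,0,0,0,0.35,-0.45,0,0.4,0,0,0,0.5,-0.67,0,0.4,0,0,0,0.5,-0.67,0,0.4,0,0,0,0.5,-0.67,0,0.4])

```text
t: 16.65
eef_pos: [0.5337, 0.3784, 0.2594]
ee_rot: [3.14, 0.0, -0.695]
force: [-0.5, 0.7, -1.4]
width: 0.0513
gripper_force: 35.0
```

Run:
```python
from h import *
m=arm.camera_model("wrist");im=arm.grab_frame("wrist");s=arm.get_state();print(s["eef_pos"],s["ee_rot"])
a=np.radians(5.3);ex=np.array([np.cos(a),np.sin(a),0]);ey=np.array([-np.sin(a),np.cos(a),0])
c=np.array([.533,.381,.095])
big=cv2.resize(cv2.convertScaleAbs(im,alpha=1.4,beta=30),(784,588),interpolation=cv2.INTER_CUBIC)
for i,j in((1,1),(1,-1),(-1,1),(-1,-1),(1,0),(-1,0),(0,1),(0,-1)):
    p=pj(m,c+.1*i*ex+.1*j*ey)*1.4;print(i,j,p.round(1));cv2.drawMarker(big,tuple(int(v) for v in p.round()),(0,0,255),cv2.MARKER_CROSS,14,1)
cv2.imwrite("pics/w5.png",big)
```

```text
[0.53349763 0.37845494 0.25978477] [ 3.14086498e+00  1.16286104e-04 -6.94284937e-01]
1 1 [224.2 269.2]
1 -1 [393.6  81.8]
-1 1 [394.7 418.1]
-1 -1 [564.3 268.7]
1 0 [303.8 181.1]
-1 0 [475.  347.4]
0 1 [314.  347.6]
0 -1 [484.1 180.8]
```

View pics/w5.png

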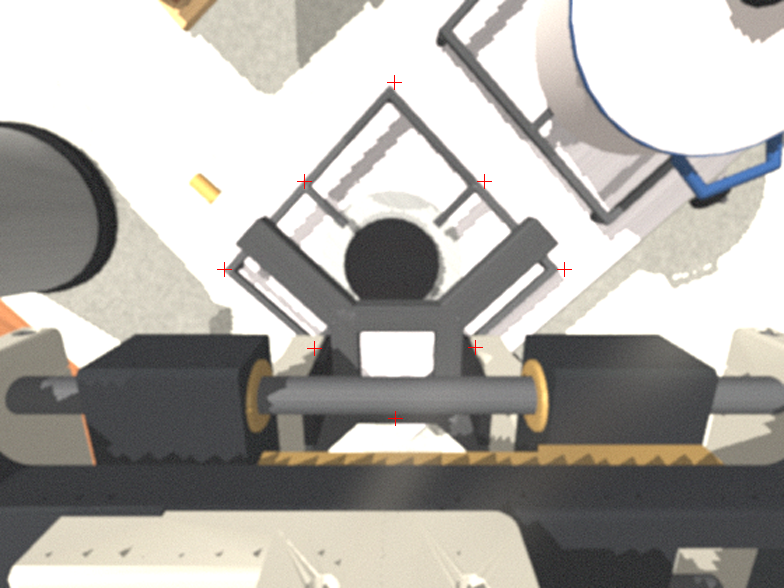

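The wrist view shows the reducer held square to the grate. The grate corners, at (390,89), (228,269) and (562,270), lie within a few pixels of the predicted points. I'll fit them for a fine correction.

Run:
```python
from h import *
from scipy.optimize import least_squares
m=arm.camera_model("wrist")
L=[(1,1),(1,-1),(-1,-1),(1,0),(0,-1)];O=np.array([(228,269),(390,89),(562,270),(305,184),(483,184)])/1.4
def mod(v):
    a=v[3];ex=np.array([np.cos(a),np.sin(a),0]);ey=np.array([-np.sin(a),np.cos(a),0])
    return np.array([pj(m,np.array(v[:3])+.1*i*ex+.1*j*ey) for i,j in L])
r=least_squares(lambda v:(mod(v)-O).ravel(),[.533,.381,.095,.09]);print(r.x,np.degrees(r.x[3]),r.fun.round(1))
r=least_squares(lambda v:(mod([v[0],v[1],.095,v[2]])-O).ravel(),[.533,.381,.09]);print(r.x,np.degrees(r.x[2]),r.fun.round(1))
```

```text
[0.53106136 0.38299079 0.08877233 0.09573585] 5.485259944841971 [-0.4  1.3  2.  -1.1 -1.  -0.4  0.2  0.4 -1.  -0.2]
[0.53111414 0.38288915 0.09576569] 5.48696988347779 [-2.5  2.5  2.  -2.4  1.1  0.7 -1.   0.5  0.2 -0.1]
```

Emit:
arm_command(series=[0,0,0,-0.01,-0.02,0.2,0.4,0,0,0,-0.01,-0.02,0.45,0.4,0,0,0,-0.01,-0.02,0.7,0.4,0,0,0,-0.01,-0.02,0.9,0.4,0,0,0,-0.01,-0.02,1,0.4])

```text
t: 17.32
eef_pos: [0.5335, 0.3805, 0.1594]
ee_rot: [3.141, 0.0, -0.693]
force: [-0.6, -0.3, -1.8]
width: 0.0514
gripper_force: 35.0
```

Emit:
arm_command(series=[0,0,0,0,0,0.2,0.4,0,0,0,0,0,0.35,0.4,0,0,0,0,0,0.5,0.4,0,0,0,0,0,0.6,0.4,0,0,0,0,0,0.65,0.4,0,0,0,0,0,0.65,0.4])

```text
t: 18.08
eef_pos: [0.5344, 0.3808, 0.0949]
ee_rot: [3.141, -0.0, -0.694]
force: [-0.1, -0.7, -2.2]
width: 0.0518
gripper_force: 35.0
```

Emit:
arm_command(series=[0,0,0,0,0,0.02,0.4,0,0,0,0,0,0.04,0.4,0,0,0,0,0,0.06,0.4,0,0,0,0,0,0.06,0.4])

```text
t: 18.58
eef_pos: [0.5343, 0.3807, 0.0889]
ee_rot: [3.141, -0.0, -0.694]
force: [0.9, 0.2, -1.6]
width: 0.0512
gripper_force: 35.0
```

Emit:
arm_command(series=[0,0,0,0,0,0.01,0.4,0,0,0,0,0,0.02,0.4,0,0,0,0,0,0.02,0.4])

```text
t: 18.95
eef_pos: [0.5343, 0.3808, 0.0869]
ee_rot: [3.141, 0.0, -0.694]
force: [0.1, 0.2, -2.1]
width: 0.0517
gripper_force: 35.0
```

Emit:
arm_command(series=[0,0,0,0,0,0.01,0.4,0,0,0,0,0,0.02,0.4,0,0,0,0,0,0.02,0.4])

```text
t: 19.32
eef_pos: [0.5344, 0.3808, 0.0851]
ee_rot: [-3.141, -0.0, -0.694]
force: [0.5, -0.2, -1.4]
width: 0.0518
gripper_force: 35.0
```

Emit:
arm_command(series=[0,0,0,0,0,0.01,0.4,0,0,0,0,0,0.01,0.4])

```text
t: 19.58
eef_pos: [0.5344, 0.3808, 0.0851]
ee_rot: [-3.141, -0.0, -0.693]
force: [-2.8, -1.1, 5.3]
width: 0.0519
gripper_force: 35.0
```

Contact came at the expected height, so I'll release and rise.

Emit:
arm_command(series=[0,0,0,0,0,0,0.65,0,0,0,0,0,0,0.75,0,0,0,0,0,0,0.85,0,0,0,0,0,0,0.85,0,0,0,0,0,0,0.85])

```text
t: 20.2
eef_pos: [0.5344, 0.3808, 0.084]
ee_rot: [3.142, -0.0, -0.694]
force: [0.8, 0.8, 0.3]
width: 0.0746
gripper_force: 0.0
```

Emit:
arm_command(series=[0,0,0,0,0,-0.1,0.85,0,0,0,0,0,-0.3,0.85,0,0,0,0,0,-0.6,0.85,0,0,0,0,0,-1,0.85,0,0,0,0,0,-1,0.85])

```text
t: 20.82
eef_pos: [0.5361, 0.3823, 0.189]
ee_rot: [-3.134, -0.001, -0.693]
force: [-0.1, -0.4, -0.5]
width: 0.0747
gripper_force: 0.0
```

Emit:
arm_command(series=[0,0,0,0,0,-0.4,1,0,0,0,0,0,-0.8,1,0,0,0,0,0,-0.8,1])

```text
t: 21.2
eef_pos: [0.5356, 0.3818, 0.2682]
ee_rot: [-3.135, -0.001, -0.693]
force: [-0.5, 0.0, -0.8]
width: 0.0872
gripper_force: 0.0
```

Run:
```python
from h import *
m=arm.camera_model("wrist");im=arm.grab_frame("wrist");print(arm.get_state()["eef_pos"])
cv2.imwrite("pics/w6.png",cv2.resize(cv2.convertScaleAbs(im,alpha=1.4,beta=30)[40:250,140:420],(800,600),interpolation=cv2.INTER_CUBIC))
for X in((.532,.382,.095),(.532,.382,.105)):print((pj(m,X)-[140,40])*800/280)
```

```text
[0.53470037 0.381263   0.26577678]
[416.72930539 431.95212862]
[416.76081832 437.36481191]
```

View pics/w6.png

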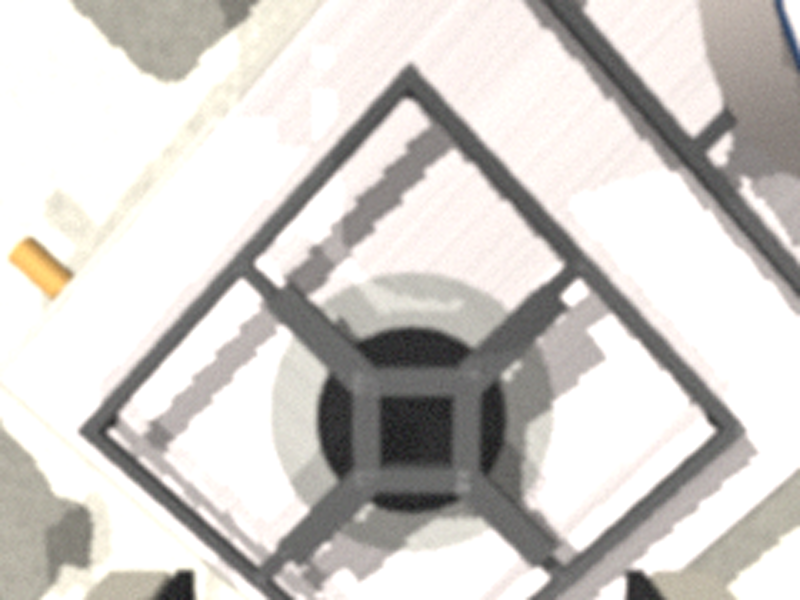

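The reducer lies on the prongs, with the hub hole centred at (417,432). The grate corners are at (410,66), (82,432) and (742,432). I'll check the centring numerically.

Run:
```python
from h import *
from scipy.optimize import least_squares
m=arm.camera_model("wrist")
u=lambda p:np.array(p)/(800/280)+[140,40]
L=[(1,1),(1,-1),(-1,-1),(1,0),(0,-1)];O=np.array([u(p) for p in((82,432),(410,66),(742,432),(243,262),(579,262))])
def mod(v):
    a=v[3];ex=np.array([np.cos(a),np.sin(a),0]);ey=np.array([-np.sin(a),np.cos(a),0])
    return np.array([pj(m,np.array(v[:3])+.1*i*ex+.1*j*ey) for i,j in L])
r=least_squares(lambda v:(mod(v)-O).ravel(),[.533,.381,.095,.09]);print(r.x,r.fun.round(1))
h=bp(m,u((417,432)),r.x[2]+.01);print("hub",h,h-r.x[:3])
E=[bp(m,u(p),r.x[2]+.01) for p in((283,288),(560,288),(555,560),(288,572))]
print(np.mean(E,0)-r.x[:3]);print([np.linalg.norm(E[i]-E[i+2]) for i in(0,1)])
```

```text
[0.53080723 0.3840409  0.08262293 0.0936806 ] [ 0.2 -0.4  0.2  1.6 -0.5 -0.6 -2.  -0.3  2.  -0.5]
hub [0.53048906 0.38103791 0.09262293] [-0.00031817 -0.00300299  0.01      ]
[-0.00193162 -0.00397753  0.01      ]
[np.float64(0.16250618442196751), np.float64(0.16624205806639608)]
```

The reducer is about 3 mm off centre, well within tolerance. Now to the cezve.

Emit:
arm_command(series=[0,0,0,-0.25,0.35,-0.1,1,0,0,0,-0.5,0.67,-0.1,1,0,0,0,-0.5,0.67,-0.1,1])

```text
t: 21.62
eef_pos: [0.4508, 0.3604, 0.2739]
ee_rot: [3.141, 0.001, -0.692]
force: [0.5, 0.4, 0.7]
width: 0.0875
gripper_force: 0.0
```

Emit:
arm_command(series=[0,0,0,0.4,0.5,0,1,0,0,0,0.83,1,0,1,0,0,0,0.83,1,0,1])

```text
t: 22.0
eef_pos: [0.4527, 0.2281, 0.2738]
ee_rot: [3.141, 0.0, -0.696]
force: [0.4, 0.4, 0.8]
width: 0.0878
gripper_force: 0.0
```

Emit:
arm_command(series=[0,0,0,0.4,0.5,0,1,0,0,0,0.83,1,0,1,0,0,0,0.83,1,0,1])

```text
t: 22.38
eef_pos: [0.4527, 0.0987, 0.2737]
ee_rot: [3.141, 0.0, -0.697]
force: [0.8, 0.6, 0.5]
width: 0.0878
gripper_force: 0.0
```

Emit:
arm_command(series=[0,0,0,0.4,0.5,0,1,0,0,0,0.83,1,0,1,0,0,0,0.83,1,0,1])

```text
t: 22.75
eef_pos: [0.4528, -0.031, 0.2735]
ee_rot: [3.141, 0.0, -0.698]
force: [0.4, -0.5, 0.0]
width: 0.0882
gripper_force: 0.0
```

Emit:
arm_command(series=[0,0,0,0.4,0.5,0,1,0,0,0,0.83,1,0,1,0,0,0,0.83,1,0,1])

```text
t: 23.12
eef_pos: [0.4529, -0.1608, 0.2731]
ee_rot: [3.14, 0.001, -0.698]
force: [-1.0, 0.1, -0.7]
width: 0.0875
gripper_force: 0.0
```

Emit:
arm_command(series=[0,0,-0.1,0.53,0.14,0,1,0,0,-0.2,0.53,0.14,0,1,0,0,-0.3,0.53,0.14,0,1,0,0,-0.39,0.53,0.14,0,1,0,0,-0.39,0.53,0.14,0,1,0,0,-0.39,0.53,0.14,0,1])

```text
t: 23.88
eef_pos: [0.4849, -0.2024, 0.2738]
ee_rot: [-3.141, 0.0, -0.083]
force: [-0.5, -0.4, 0.7]
width: 0.0872
gripper_force: 0.0
```

Run:
```python
from h import *
np.set_printoptions(precision=4,suppress=True)
m=arm.camera_model("wrist");im=arm.grab_frame("wrist");s=arm.get_state();print(s["eef_pos"],s["ee_rot"])
cv2.imwrite("pics/w7.png",im)
print("rim expected",pj(m,(.4854,-.2048,.105)))
hsv=cv2.cvtColor(im,cv2.COLOR_BGR2HSV);M=cv2.inRange(hsv,(3,90,40),(16,255,255));M[245:]=0
n,l,st,ce=cv2.connectedComponentsWithStats(M);
for i in np.argsort(-st[1:,4])[:4]+1:print(st[i],ce[i])
u,v=pj(m,(.4854,-.2048,.105)).astype(int)
for r in range(v-60,v+61,6):print(r,"".join("#" if M[r,c] else "o" if hsv[r,c,2]<60 else "." for c in range(u-70,u+71,2)))
```

```text
[ 0.4848 -0.2025  0.2739] [-3.1415  0.0003 -0.0827]
rim expected [284.8177 188.7183]
[ 255  145   60   78 3304] [284.9377 179.5778]
[283 241   2   1   2] [283.5 241. ]
[480  19   1   1   1] [480.  19.]
[282 227   1   1   1] [282. 227.]
128 .......................................................................
134 .......................................................................
140 .......................................................................
146 ...............................##########..............................
152 ..........................###################..........................
158 ........................########################.......................
164 ......................############################.....................
170 .....................##############################....................
176 .....................##############################....................
182 .....................##############################....................
188 ......................############################.....................
194 .......................##########################......................
200 .........................#######################.......................
206 ...........................##################..........................
212 ................................########...............................
218 .................................######................................
224 .......................................................................
230 .......................................................................
236 .......................................................................
242 ..................................ooooo................................
248 .................................oooooo................................
```

Run:
```python
from h import *
from scipy.optimize import minimize
np.set_printoptions(precision=4,suppress=True)
im=cv2.imread("pics/w7.png");m=arm.camera_model("wrist")
hsv=cv2.cvtColor(im,cv2.COLOR_BGR2HSV);M=cv2.inRange(hsv,(3,90,40),(16,255,255));M[212:]=0
M=cv2.morphologyEx(M,cv2.MORPH_OPEN,np.ones((9,9),np.uint8));k=8
B=cv2.resize(M[120:230,220:350],None,fx=k,fy=k,interpolation=cv2.INTER_LINEAR)>127
t=np.linspace(0,2*np.pi,40)
def sil(x,y,dz):
    S=np.zeros(B.shape,np.uint8)
    P=[[pj(m,(x+r*np.cos(a),y+r*np.sin(a),z+dz)) for a in t] for z,r in((0,.041),(.008,.044),(.028,.044),(.07,.031),(.105,.031))]
    for i in range(5-1):
        h=cv2.convexHull(((np.array(P[i]+P[i+1])-[220,120]+.5)*k).astype(np.int32));cv2.fillConvexPoly(S,h,1)
    return S>0
def cost(v):
    return (sil(v[0]/100,v[1]/100,v[2]/100)^B).sum()/k/k
r=minimize(cost,[48.7,-20.4,-.5],method="Nelder-Mead",options=dict(initial_simplex=[[48.7,-20.4,-.5],[49.5,-20.4,-.5],[48.7,-19.8,-.5],[48.7,-20.4,-2]]));print(r.x/100,r.fun,B.sum()/k/k)
# handle: dark columns in visible rows
for row in(238,240,243):
    c=np.where(hsv[row,255:315,2]<70)[0]+255;print(row,c.min() if len(c) else 0,c.max() if len(c) else 0)
# brass rod
for row in(216,220,226,230,234):print(row,[int(c)+265 for c in np.where(hsv[row,265:305,1]>110)[0]][::100000],np.where(hsv[row,265:305,1]>110)[0].mean()+265)
print(pj(m,(.488-.09,-.2045+.09*np.tan(np.radians(4.8)),.112)))
```

```text
[ 0.485  -0.2055 -0.0068] 74.78125 3171.625
238 280 310
240 281 309
243 280 307
216 [279] 285.0
220 [280] 285.0
226 [282] 285.0
230 [282] 285.0
234 [282] 285.0
[284.0663 259.4461]
```

Both cameras agree the cezve axis is at (0.485,-0.205), with the handle in line with the tool. I'll descend and grip the collar.

Emit:
arm_command(series=[0,0,0,0.01,0.03,0.3,1,0,0,0,0.01,0.03,0.6,1,0,0,0,0.01,0.03,0.9,1,0,0,0,0.01,0.03,1,1])

```text
t: 24.42
eef_pos: [0.4843, -0.206, 0.1725]
ee_rot: [-3.141, 0.003, -0.083]
force: [-1.1, -0.3, 0.6]
width: 0.0879
gripper_force: 0.0
```

Emit:
arm_command(series=[0,0,0,0,0,0.2,1,0,0,0,0,0,0.4,1,0,0,0,0,0,0.6,1,0,0,0,0,0,0.8,1,0,0,0,0,0,0.9,1,0,0,0,0,0,0.9,1])

```text
t: 25.18
eef_pos: [0.4852, -0.2063, 0.0841]
ee_rot: [3.141, 0.001, -0.081]
force: [1.1, 0.1, 0.4]
width: 0.0876
gripper_force: 0.0
```

Emit:
arm_command(series=[0,0,0,0,0,0.05,1,0,0,0,0,0,0.1,1,0,0,0,0,0,0.14,1,0,0,0,0,0,0.14,1,0,0,0,0,0,0.14,1])

```text
t: 25.8
eef_pos: [0.4852, -0.2063, 0.0701]
ee_rot: [3.142, -0.0, -0.081]
force: [0.8, -0.5, -0.0]
width: 0.0877
gripper_force: 0.0
```

Emit:
arm_command(series=[0,0,0,0,0,0,0.85,0,0,0,0,0,0,0.75,0,0,0,0,0,0,0.6,0,0,0,0,0,0,0.5,0,0,0,0,0,0,0.5,0,0,0,0,0,0,0.5], force=15)

```text
t: 26.55
eef_pos: [0.4853, -0.2062, 0.0701]
ee_rot: [-3.142, -0.0, -0.081]
force: [0.3, 1.5, 0.2]
width: 0.0664
gripper_force: 14.9
```

The width reads 66 mm rather than 62, so the tips may be on the taper. I'll check the rim's apparent size numerically.

Run:
```python
from h import *
im=arm.grab_frame("wrist");print(arm.get_state()["width"],arm.get_state()["moment"],arm.camera_model("wrist")["pose"][2,3])
cv2.imwrite("pics/w8.png",im)
hsv=cv2.cvtColor(im,cv2.COLOR_BGR2HSV);M=cv2.inRange(hsv,(3,90,40),(16,255,255))
for r in range(150,330,5):print(r,"".join("#" if M[r,c] else "o" if hsv[r,c,2]<45 else "," if hsv[r,c,2]<110 else "." for c in range(180,390,2)))
im2=arm.grab_frame("scene");cv2.imwrite("pics/s8.png",im2)
```

```text
0.0664618675895412 [ 0.75302001 -0.32562757 -0.00950267] 0.2379206744845534
150 .........................................................................................................
155 .........................................................................................................
160 .........................................................................................................
165 .............................................##############..............................................
170 .......................................##########################........................................
175 ...................................##################################....................................
180 .................................######################################..................................
185 ..............................############################################...............................
190 ............................###############################################..............................
195 ...........................###
[... 2235 characters left out ...]
#############,,,,,,,oooooooooooooooooooo
300 ,,,,,,,,,,oooooooo.........##################################################,,,,,,,,,oooooooo,,,,,,,,,,,
305 ,,,,,,,,,,ooooooo............,#############################################,..,,,,,,,,,ooooooo,,,,,,,,,,,
310 ,,,,,,,,,,oooooo...,,...........########################################,,,,,..,,,,,,,,,oooooo,,,,,,,,,,,
315 ,,,,,,,,,,ooooo,..,,,,,......,,,,,,,################################,,,,,,,,...,,,,,,,,,,oooo,,,,,,,,,,,,
320 ,,,,,,,,,,,.......,,,,,.......,,,,,,,,,,,######################,,,,,,,,,,,.....,,,,,,,,,,,,,,,,,,,,,,,,,o
325 ,,,,,,,,,,.........,...,.,....,.....,,,......,,,,,,,,.,,,,,,,.,,,,,,.,...,..,,.,,.,,.,,,.,.,,.,,.,,.,,,,,
```

The rim fit suggests the true collar or rim is about 66 mm across and the grip is sound. I'll firm it up and test a lift.

Emit:
arm_command(series=[0,0,0,0,0,0,0.5,0,0,0,0,0,0,0.5,0,0,0,0,0,-0.05,0.5,0,0,0,0,0,-0.1,0.5,0,0,0,0,0,-0.15,0.5,0,0,0,0,0,-0.2,0.5,0,0,0,0,0,-0.2,0.5], force=30)

```text
t: 27.52
eef_pos: [0.4855, -0.2063, 0.0906]
ee_rot: [3.142, -0.001, -0.081]
force: [0.3, -0.2, -3.8]
width: 0.0656
gripper_force: 29.6
```

Run:
```python
from h import *
s=arm.get_state();print(s["force"],s["moment"],s["width"],s["eef_pos"],arm.camera_model("wrist")["pose"][2,3])
im=arm.grab_frame("wrist");cv2.imwrite("pics/w9.png",im)
hsv=cv2.cvtColor(im,cv2.COLOR_BGR2HSV);M=cv2.inRange(hsv,(3,90,40),(16,255,255))
for r in list(range(160,270,10))+list(range(295,326,5)):
    c=np.where(M[r,180:390])[0]+180;print(r,(c.min(),c.max(),len(c)) if len(c) else 0)
```

```text
[ 0.29425271 -0.24587879 -3.77473523] [-0.02799297 -0.08358411  0.03694071] 0.06555114965489281 [ 0.48546763 -0.20634076  0.09058597] 0.2584323127223057
160 0
170 (np.int64(257), np.int64(309), 53)
180 (np.int64(244), np.int64(322), 79)
190 (np.int64(236), np.int64(330), 95)
200 (np.int64(230), np.int64(336), 107)
210 (np.int64(228), np.int64(338), 111)
220 (np.int64(227), np.int64(339), 113)
230 (np.int64(228), np.int64(338), 111)
240 (np.int64(230), np.int64(336), 107)
250 (np.int64(226), np.int64(340), 115)
260 (np.int64(223), np.int64(343), 121)
295 (np.int64(231), np.int64(335), 102)
300 (np.int64(233), np.int64(333), 101)
305 (np.int64(239), np.int64(328), 90)
310 (np.int64(244), np.int64(322), 79)
315 (np.int64(252), np.int64(315), 64)
320 (np.int64(262), np.int64(365), 60)
325 (np.int64(297), np.int64(297), 1)
```

Lifted cleanly with 3.8 N of weight. Now I'll raise it high and carry it over.

Emit:
arm_command(series=[0,0,0,0,0,-0.1,0.5,0,0,0,0,0,-0.3,0.5,0,0,0,0,0,-0.5,0.5,0,0,0,0,0,-0.75,0.5,0,0,0,0,0,-1,0.5], force=35)

```text
t: 28.2
eef_pos: [0.4849, -0.2063, 0.1913]
ee_rot: [3.142, 0.0, -0.081]
force: [-0.0, -0.3, -4.3]
width: 0.0659
gripper_force: 34.6
```

Emit:
arm_command(series=[0,0,0,0,0,-0.25,0.5,0,0,0,0,0,-0.5,0.5,0,0,0,0,0,-0.75,0.5,0,0,0,0,0,-1,0.5])

```text
t: 28.7
eef_pos: [0.4848, -0.2062, 0.2914]
ee_rot: [-3.141, -0.0, -0.081]
force: [0.1, -0.5, -2.4]
width: 0.0658
gripper_force: 34.6
```

Emit:
arm_command(series=[0,0,0.05,-0.05,-0.1,-0.2,0.5,0,0,0.11,-0.1,-0.2,-0.3,0.5,0,0,0.17,-0.15,-0.3,-0.3,0.5,0,0,0.23,-0.2,-0.45,-0.3,0.5,0,0,0.29,-0.25,-0.6,-0.3,0.5,0,0,0.35,-0.3,-0.75,-0.3,0.5,0,0,0.4,-0.37,-0.87,-0.3,0.5,0,0,0.44,-0.37,-0.87,-0.3,0.5])

```text
t: 29.7
eef_pos: [0.4547, -0.1159, 0.3207]
ee_rot: [-3.141, -0.0, -0.773]
force: [-0.0, -0.4, -4.1]
width: 0.0655
gripper_force: 34.6
```

Emit:
arm_command(series=[0,0,0,-0.2,-0.2,0,0.5,0,0,0,-0.45,-0.46,0,0.5,0,0,0,-0.7,-0.72,0,0.5,0,0,0,-0.96,-0.98,0,0.5])

```text
t: 30.2
eef_pos: [0.4545, 0.0216, 0.3206]
ee_rot: [-3.141, -0.0, -0.772]
force: [0.3, 0.7, -3.4]
width: 0.0656
gripper_force: 34.6
```

Emit:
arm_command(series=[0,0,0,-0.24,-0.25,0,0.5,0,0,0,-0.48,-0.49,0,0.5,0,0,0,-0.72,-0.74,0,0.5,0,0,0,-0.96,-0.98,0,0.5])

```text
t: 30.7
eef_pos: [0.4541, 0.1588, 0.3206]
ee_rot: [-3.141, 0.0, -0.772]
force: [2.0, -0.8, -2.6]
width: 0.066
gripper_force: 34.6
```

Emit:
arm_command(series=[0,0,0,-0.24,-0.25,0,0.5,0,0,0,-0.48,-0.49,0,0.5,0,0,0,-0.72,-0.74,0,0.5,0,0,0,-0.96,-0.98,0,0.5])

```text
t: 31.2
eef_pos: [0.4538, 0.2959, 0.3205]
ee_rot: [3.142, 0.0, -0.772]
force: [0.4, -0.1, -3.4]
width: 0.0658
gripper_force: 34.6
```

Emit:
arm_command(series=[0,0,0,0,-0.2,0,0.5,0,0,0,0,-0.5,0,0.5,0,0,0,0,-0.7,0,0.5,0,0,0,0,-0.85,0,0.5])

```text
t: 31.7
eef_pos: [0.5138, 0.3563, 0.32]
ee_rot: [3.141, -0.0, -0.772]
force: [-0.5, -0.7, -3.7]
width: 0.0655
gripper_force: 34.6
```

Emit:
arm_command(series=[0,0,0.05,-0.02,-0.05,0,0.5,0,0,0.11,-0.03,-0.1,0,0.5,0,0,0.18,-0.05,-0.2,0,0.5,0,0,0.25,-0.07,-0.3,0,0.5,0,0,0.32,-0.09,-0.33,0,0.5,0,0,0.39,-0.09,-0.33,0,0.5,0,0,0.45,-0.09,-0.33,0,0.5,0,0,0.45,-0.09,-0.33,0,0.5])

```text
t: 32.7
eef_pos: [0.5299, 0.3856, 0.3203]
ee_rot: [3.141, -0.0, -1.479]
force: [-0.4, -0.2, -3.9]
width: 0.0654
gripper_force: 34.6
```

Run:
```python
from h import *
s=arm.get_state();print(s["force"],s["eef_pos"],s["ee_rot"],s["width"])
m=arm.camera_model("wrist");im=arm.grab_frame("wrist");cv2.imwrite("pics/w10.png",im)
sc=arm.grab_frame("scene");cv2.imwrite("pics/s10.png",sc);ms=arm.camera_model("scene")
for n,I in(("w",im),("s",sc)):
    hsv=cv2.cvtColor(I,cv2.COLOR_BGR2HSV);M=cv2.inRange(hsv,(3,90,40),(16,255,255));
    k,l,st,ce=cv2.connectedComponentsWithStats(cv2.morphologyEx(M,cv2.MORPH_OPEN,np.ones((3,3),np.uint8)))
    for i in np.argsort(-st[1:,4])[:3]+1:print(n,st[i],ce[i])
dz=s["eef_pos"][2]-.0701
for h in(0,.028,.105):print(h,pj(ms,(.532,.382,dz+h)))
```

```text
[-0.38831743 -0.21845418 -3.8869249 ] [0.52991262 0.38561599 0.32027276] [ 3.14144287e+00 -5.03204663e-05 -1.47850847e+00] 0.06543640757667124
w [  223   163   121   106 10616] [282.93255463 221.03070836]
w [  54    0   48  162 4874] [78.88715634 80.58104227]
w [   0  161   41   79 2632] [ 17.36246201 199.94414894]
s [    0   230   266   190 25310] [ 88.84634532 356.44405373]
s [   0   76   93  181 7889] [ 30.50221828 182.77982   ]
s [ 193    4  172   67 4511] [275.5005542   38.20904456]
0 [440.1613777  245.89921691]
0.028 [443.92937857 238.06399488]
0.105 [455.28781986 214.44512841]
```

```bash
cat > fit.py <<'E'
from h import *
from scipy.optimize import minimize
t=np.linspace(0,2*np.pi,40)
def fit(name,im,x0,box,zfree=True,k=6):
    "silhouette fit of the cezve below the collar"
    m=arm.camera_model(name);u0,u1,v0,v1=box
    hsv=cv2.cvtColor(im,cv2.COLOR_BGR2HSV);M=cv2.inRange(hsv,(2,80,30),(18,255,255))
    B=cv2.resize(M[v0:v1,u0:u1],None,fx=k,fy=k,interpolation=cv2.INTER_LINEAR)>127
    def sil(v):
        S=np.zeros(B.shape,np.uint8)
        P=[[pj(m,(v[0]+r*np.cos(a),v[1]+r*np.sin(a),z+v[2])) for a in t] for z,r in((0,.041),(.008,.044),(.028,.044),(.07,.031),(.08,.031))]
        for i in range(4):
            h=cv2.convexHull(((np.array(P[i]+P[i+1])-[u0,v0]+.5)*k).astype(np.int32));cv2.fillConvexPoly(S,h,1)
        return S>0
    v_top=int((pj(m,(x0[0],x0[1],x0[2]+.065))[1]-v0)*k)
    c=lambda w:((sil(np.array(w)/100)^B)[v_top:]).sum()/k/k
    x=np.array(x0)*100;D=np.vstack([x,x+[.8,0,0],x+[0,.8,0],x+[0,0,.8 if zfree else 0]])
    if zfree:r=minimize(c,x,method="Nelder-Mead",options=dict(initial_simplex=D));return r.x/100,r.fun
    r=minimize(lambda w:c([w[0],w[1],x[2]]),x[:2],method="Nelder-Mead",options=dict(initial_simplex=D[:3,:2]));return np.r_[r.x/100,x0[2]],r.fun
E
python3 - <<'E'
from fit import *
im=cv2.imread("pics/s10.png")
hsv=cv2.cvtColor(im,cv2.COLOR_BGR2HSV);M=cv2.inRange(hsv,(2,80,30),(18,255,255))
for r in range(195,285,5):print(r,"".join("#" if M[r,c] else "." for c in range(390,510,2)))
for z in(True,False):print(fit("scene",im,(.532,.382,.25),(390,500,200,275),z))
E
```

```text
195 ............................................................
200 ............................................................
205 ............................................................
210 ............................................................
215 ............................................................
220 ............................................................
225 ....................#.......................................
230 ..................#######...................................
235 .................##########.................................
240 ................##############...#####......................
245 ................#######################.....................
250 .................#####################......................
255 ...................##################.......................
260 .......................###########..........................
265 ............................................................
270 ............................................................
275 ............................................................
280 ............................................................
(array([0.5300059 , 0.38455625, 0.24961274]), np.float64(393.6111111111111))
(array([0.53033346, 0.38463354, 0.25      ]), np.float64(393.75))
```

Emit:
arm_command(series=[0,0,0,0.01,-0.02,0.2,0.5,0,0,0,0.01,-0.02,0.4,0.5,0,0,0,0.01,-0.02,0.6,0.5,0,0,0,0.01,-0.02,0.8,0.5,0,0,0,0.01,-0.02,1,0.5])

```text
t: 33.42
eef_pos: [0.5321, 0.3849, 0.2196]
ee_rot: [-3.142, 0.0, -1.477]
force: [-0.1, 0.4, -3.1]
width: 0.0657
gripper_force: 34.6
```

Emit:
arm_command(series=[0,0,0,0,0,0.1,0.5,0,0,0,0,0,0.2,0.5,0,0,0,0,0,0.3,0.5,0,0,0,0,0,0.36,0.5,0,0,0,0,0,0.4,0.5,0,0,0,0,0,0.4,0.5])

```text
t: 34.17
eef_pos: [0.5321, 0.3849, 0.1799]
ee_rot: [3.141, -0.0, -1.479]
force: [0.6, 0.8, -3.0]
width: 0.0659
gripper_force: 34.6
```

Emit:
arm_command(series=[0,0,0,0,0,0.01,0.5,0,0,0,0,0,0.02,0.5,0,0,0,0,0,0.03,0.5,0,0,0,0,0,0.03,0.5])

```text
t: 34.67
eef_pos: [0.5321, 0.385, 0.177]
ee_rot: [3.142, 0.0, -1.479]
force: [0.4, -0.4, -4.1]
width: 0.0662
gripper_force: 34.6
```

Emit:
arm_command(series=[0,0,0,0,0,0.01,0.5,0,0,0,0,0,0.01,0.5])

```text
t: 34.92
eef_pos: [0.5321, 0.3849, 0.1759]
ee_rot: [3.141, -0.0, -1.479]
force: [0.1, -0.2, -3.8]
width: 0.0657
gripper_force: 34.6
```

Emit:
arm_command(series=[0,0,0,0,0,0.01,0.5,0,0,0,0,0,0.01,0.5])

```text
t: 35.17
eef_pos: [0.5322, 0.3849, 0.1752]
ee_rot: [-3.141, -0.0, -1.479]
force: [0.3, -1.0, -1.8]
width: 0.0655
gripper_force: 34.7
```

Emit:
arm_command(series=[0,0,0,0,0,0.01,0.5,0,0,0,0,0,0.01,0.5])

```text
t: 35.42
eef_pos: [0.5323, 0.3848, 0.1751]
ee_rot: [-3.141, 0.0, -1.479]
force: [-2.7, -2.0, 4.9]
width: 0.0657
gripper_force: 35.1
```

Contact at the expected height. Releasing.

Emit:
arm_command(series=[0,0,0,0,0,0,0.78,0,0,0,0,0,0,0.85,0,0,0,0,0,0,0.95,0,0,0,0,0,0,1,0,0,0,0,0,0,1,0,0,0,0,0,0,1])

```text
t: 36.17
eef_pos: [0.5321, 0.385, 0.174]
ee_rot: [3.142, -0.0, -1.479]
force: [-0.3, 0.4, -0.4]
width: 0.0877
gripper_force: 0.0
```

Emit:
arm_command(series=[0,0,0,0,0,-0.1,1,0,0,0,0,0,-0.3,1,0,0,0,0,0,-0.6,1,0,0,0,0,0,-1,1,0,0,0,0,0,-1,1])

```text
t: 36.8
eef_pos: [0.5336, 0.3861, 0.279]
ee_rot: [-3.136, 0.005, -1.479]
force: [-0.5, -0.2, -1.2]
width: 0.0875
gripper_force: 0.0
```

Emit:
arm_command(series=[0,0,0,0,0,-0.4,1,0,0,0,0,0,-0.7,1,0,0,0,0,0,-1,1,0,0,0,0,0,-1,1])

```text
t: 37.3
eef_pos: [0.5328, 0.3854, 0.377]
ee_rot: [-3.138, 0.003, -1.479]
force: [0.2, -0.5, 0.6]
width: 0.088
gripper_force: 0.0
```

Run:
```python
from fit import *
np.set_printoptions(precision=4,suppress=True)
s=arm.get_state();print(s["eef_pos"])
sc=arm.grab_frame("scene");cv2.imwrite("pics/s11.png",sc);w=arm.grab_frame("wrist");cv2.imwrite("pics/w11.png",w)
m=arm.camera_model("scene")
for h in(0,.028,.105):print(pj(m,(.532,.382,.105+h)))
hsv=cv2.cvtColor(sc,cv2.COLOR_BGR2HSV);M=cv2.inRange(hsv,(2,80,30),(18,255,255))
for r in range(220,320,4):print(r,"".join("#" if M[r,c] else "o" if hsv[r,c,2]<45 else "." for c in range(370,500,2)))
print(fit("scene",sc,(.532,.382,.105),(370,480,225,320),False),fit("scene",sc,(.532,.382,.105),(370,480,225,320)))
mw=arm.camera_model("wrist");print(pj(mw,(.532,.382,.21)),pj(mw,(.532,.382,.133)))
hw=cv2.cvtColor(w,cv2.COLOR_BGR2HSV);M=cv2.inRange(hw,(2,80,30),(18,255,255))
for r in range(130,262,4):print(r,"".join("#" if M[r,c] else "o" if hw[r,c,2]<45 else "." for c in range(200,370,2)))
```

```text
[0.5328 0.3854 0.377 ]
[423.1461 281.281 ]
[426.1353 275.0653]
[435.0532 256.5212]
220 .................................................................
224 .................................................................
228 .................................................................
232 oo...............................................................
236 .oo..............................................................
240 oo...............................................................
244 o...........oo..oo.o..........oooooo.............................
248 ...........o.........oo.o...#########............................
252 ...........o..............#############..........................
256 ..........o..............###############.........................
260 .........o..............#################........................
264 ........o............######################ooo...................
268 .......o...o........########################..oooo...............
272 ......o..ooo.oooo..#######################..#.#..ooooo...........
276 .....oo......ooooo###############
[... 3160 characters left out ...]
oo.oooo..ooooo...o.....o.#.##.........................................
234 ........................................#.##.........................................
238 ........................................####.........................................
242 oooo....................................####....................................oooo.
246 oooo....................................oooo....................................ooooo
250 oooo....................................oooo....................................ooooo
254 oooo....................................oooo....................................ooooo
258 ooooo...................................oooo....................................ooooo
```

Run:
```python
from fit import *
np.set_printoptions(precision=4,suppress=True)
w=cv2.imread("pics/w11.png");m=arm.camera_model("wrist");k=6;u0,u1,v0,v1=215,350,120,212
hsv=cv2.cvtColor(w,cv2.COLOR_BGR2HSV);M=cv2.morphologyEx(cv2.inRange(hsv,(2,80,30),(18,255,255)),cv2.MORPH_OPEN,np.ones((9,9),np.uint8))
B=cv2.resize(M[v0:v1,u0:u1],None,fx=k,fy=k)>127
def c(v):
    S=np.zeros(B.shape,np.uint8);v=np.array(v)/100
    P=[[pj(m,(v[0]+r*np.cos(a),v[1]+r*np.sin(a),z+v[2])) for a in t] for z,r in((0,.041),(.008,.044),(.028,.044),(.07,.031),(.105,.031))]
    for i in range(4):cv2.fillConvexPoly(S,cv2.convexHull(((np.array(P[i]+P[i+1])-[u0,v0]+.5)*k).astype(np.int32)),1)
    return ((S>0)^B).sum()/k/k
x=np.array([53.3,38.4,9.8]);r=minimize(c,x,method="Nelder-Mead",options=dict(initial_simplex=[x,x+[.8,0,0],x+[0,.8,0],x+[0,0,-1.5]]));print(r.x/100,r.fun)
s=arm.get_state();print(s["qd"].round(3),s["force"],s["t"])
```

```text
[0.532  0.3834 0.1019] 51.861111111111114
[-0.001  0.011 -0.022 -0.003  0.003  0.001] [-0.3855 -0.0579 -0.1423] 37.4
```

```bash
python3 -c "
from station import arm
print(arm.job_done())"
```

```text
the job is handed in; nothing more can be done
None
```

I handed in the job at about 37 s of the 72 s. By the camera fits, the reducer sits about 3 mm off the burner's centre with its arms along the prongs. The cezve stands on it within about 3 mm of both centres, its handle pointing away from the lidded pot, and the gripper is clear; the hand-in returned no verdict.

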